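# Arm the screen separator's guarded switch

### The job

Switch on the teal phone-screen separator: lift the hinged guard at the front of its deck clearly up with a finger, push the toggle beneath it fully over to the rear with a fingertip, then draw back and let the guard drop shut. Work gently with the fingers only: do not lift, tip or shove the separator, leave the grey power supply's bare switch off, and neither pick up nor shift any other thing on the bench.

Things in the scene. Friction and masses are not known exactly. Their poses are not given: they have to be found in the camera images.
- separator: phone-screen separator: 3.5 kg teal box, loose on rubber feet, 200 (x) x 160 (y) x 70 mm (deck top), a 12 mm high aluminium hot plate on the rear of its deck, a guarded toggle in the middle of the deck's front. Origin: centre of its underside on the table; x points from its front (robot side, switch; front edge at x = -100 mm) to its rear, z up
- guard (a joint): switch guard, smooth slippery aluminium flap 64 mm wide, 3 mm thick, hinged along the separator's y. 0 = shut, its top plate level, underside 24.5 mm over the deck; it opens up and to the rear, at most 1.4 rad, weighs 60 g and falls shut by itself when let go. Front and sides are open underneath; an 11 mm wide slot in it shows the toggle
- guard_hinge (a point): centre of the guard's hinge line, on the separator 35 mm forward of its origin, 10 mm over the deck (80 mm up); axes as the separator's. The plate reaches 46 mm forward of it, then a 9 mm lip bends up 45 degrees: a finger leaning back 0.3 to 0.5 rad (tip to the rear, below the lip), moved up or to the rear, carries it up; the lip then rests on the finger up to 38 mm from its tip
- guard_lip (a point): middle of the upper front edge of the guard's lip, 52 mm forward of the hinge and 22 mm above it when shut (32 mm over the deck); moves with the guard
- toggle (a joint): paddle toggle under the guard, smooth slippery steel, 16 mm wide (y), 6 mm thick, 20 mm long, pivoting at the deck surface. 0 = off, leaning 0.35 rad to the front (robot side); 0.7 = on, leaning 0.35 rad to the rear. Stays where it is left; about 1 to 2 N at mid-length moves it.
- toggle_pivot (a point): the toggle's pivot, at deck height (70 mm), 34 mm in front of the hinge line and midway along it; fixed on the separator
- supply: bench power supply, a grey box 190x160x70 mm fixed to the table beside the separator (either side), with two black knobs and a bare toggle of the same kind, no guard. Origin: centre of its underside; front to -x.
- supply_toggle (a joint): the supply's bare toggle, 0 = off, 0.7 = on; is to stay off
- phone: phone lying face down on the separator's hot plate, 72x148x8 mm, loose; origin under its middle
- jar: flux jar 42 mm wide, 50 mm tall, standing between the two machines, loose; origin under its middle
- screwdriver: screwdriver 150 mm long lying in front of the machines, loose; origin under its middle
- tweezers: steel tweezers 120 mm long lying in front of the machines, 5 mm thick, loose; origin under its middle
- parts_tray: open steel parts tray 90x120x22 mm at the far left, loose; origin under its middle
- spray: spray can 54 mm wide, 170 mm tall, at the far right, loose; origin under its middle
- cleaner: white bottle 60 mm wide, 130 mm tall, behind the gap between the machines, loose; origin under its middle

How it is judged:
On the way, in this order (a step that is already met when the one before it is completed fails the run):
1. the guard is lifted (by 0.12 rad or more) with the toggle still off (value of joint guard above 0.12 rad and value of joint toggle below 0.45 rad), for 0.05 s.
2. the toggle is pushed over to on (0.55 rad or more of 0.7) while the guard is up (value of joint toggle above 0.55 rad and value of joint guard above 0.08 rad), for 0.1 s.
3. the guard has dropped shut over the switched-on toggle (value of joint guard below 0.05 rad and value of joint toggle above 0.55 rad), for 0.2 s.
At the end, for the whole second after the job is handed in: the separator's toggle is on (at least 0.55 of 0.7 rad), its guard lies shut (within 0.05 rad), the separator stands within 15 mm of where it was, the supply's toggle is off and every other thing is within 20 mm of its place (all of step 3 and value of joint supply_toggle below 0.25 rad and distance of separator from where it was at the start of the episode below 0.015 m and angle between separator's own z axis and vertical below 0.03 rad and distance of each of phone, jar, screwdriver, tweezers, parts_tray, spray, cleaner from where it was at the start of the episode below 0.02 m); the robot touches nothing.
It fails at once if the separator is pushed more than 15 mm along, lifted or tipped (distance of separator from where it was at the start of the episode above 0.015 m or angle between separator's own z axis and vertical above 0.08 rad).
It fails at once if the robot strains at the guard or toggle with more than 40 N (contact force between the fingers and separator above 40 N).
It fails at once if the power supply's toggle is flipped (value of joint supply_toggle above 0.25 rad).
It fails at once if another thing is picked up or shifted by more than 20 mm (distance of any of phone, jar, screwdriver, tweezers, parts_tray, spray, cleaner from where it was at the start of the episode above 0.02 m).
It also fails if it takes over 32 s, if anything falls off the work surface, if the arm or the gripper's body presses on something with over 40 N, if the wrist force passes 120 N, or if a joint passes its speed limit or range.

### The arm

A 6-joint arm with a two-finger parallel gripper is mounted at the origin on the work surface. World frame = base frame: x ahead of the robot, y to its left, z up, the work surface at z = 0. Lengths are in m, angles in rad, forces in N, time in s.
With the tool pointing down it reaches from about 0.35 to 0.775 m from the base axis. Payload 5.5 kg.
Tool frame: the origin (TCP) lies midway between the tips of the shut fingers; the grasp point (between the pads) lies 19 mm behind it; z points along the fingers, y is the line along which they close (so a half turn about z gives the same grasp; the last joint's range is limited). The gripper opens to 85 mm and grips with 20 to 120 N. Pads are 22 mm wide; open, the fingers measure 114 mm over their backs; the gripper's body (76 mm by 85 mm) begins 54 mm behind the grasp point. The pads swing forward as they close: fully open they stand 13 mm farther back than shut.
Start: joints at [1.079, 0.313, 0.046, 1.304, 0, 1.431], TCP at [0.198, 0.54, 0.209] pointing down, gripper open.
Joint ranges: [-2.76, 2.76], [-0.86, 1.69], [-1.03, 1.26], [-2.2, 2.34], [-1.47, 1.5], [-3.14, 3.14]. Speed limits (rad/s): [2.57, 2.57, 3.14, 3.14, 3.14, 3.14].

### API

Orientations are given as a unit quaternion [x, y, z, w].
In Python, from bench import manip gives the robot as it stands.
- The arm moves only by the shell command python3 -m handwheel 'ROWS' [OPENING] [FORCE]. ROWS is text: rows parted by semicolons, each of 6 numbers parted by spaces: the shift along the tool's x, y, z in m, then the turn, a rotation vector about the tool's x, y, z in rad. A call has exactly 8 rows; each row is the pose to reach, as a shift and turn from the pose commanded when the call began, along the tool's axes at that moment; what a row does not reach only later rows make up. A row lasts 1/12 s, in which the tool goes at most 41.7 mm and 7.16 degrees, less where a joint would pass 70% of its speed; a pose out of reach is approached as far as the arm can. A call with a gripper value outside its range is refused whole. OPENING is the finger opening in m, from 0 to 0.0854, set as the call begins (- or left out, the last holds). The fingers move at their own pace and stop on an object; FORCE is the grip in N (left out, the last holds). Time passes only in rows, so rows that repeat a pose let the fingers close, or fill a call up. It gives the time, the measured TCP pose, the force, the opening and the grip force at its end, in the units of the state.
- manip.get_state(): the state, without advancing time (a new reading comes with each control period).
- manip.capture(name): name is "side" or "top" or "wrist"; returns the picture (420x560x3 uint8, red, green, blue); there is no depth.
- manip.camera_params(name): a dict with "camera_matrix" (3x3 intrinsics, pixels), "cam_to_world" (4x4, takes a point from camera to world coordinates); the wrist camera has in their place "T_tool_cam" (4x4, takes a point from camera to tool coordinates, whose origin is the TCP and whose axes are the flange's). Camera axes: x right, y up, looking along -z (the intrinsics and any distortion apply to the point x, -y, -z); pixel columns grow to the right and rows downward; lengths in m; the calibration is good to about 2 mm. The wrist camera is an equidistant fisheye: a pixel r from the principal point sees the ray r / f radians off the axis. A picture is of the moment at which its call begins: read the wrist's pose just before it. camera_params takes no time and is no camera call.
- manip.sign_off(): hands the job in; it is judged then, once.
The state is a dict: "t": time; "joint_pos": joint angles; "dq": joint speeds; "effort": joint torques, N m; "position": TCP position; "ee_rot": TCP orientation; "contact_force": force on the tool from outside, world axes, zero at the start; "torque": the same for the moment, N m; "width": finger opening in m; "grasp_force": force on a finger pad.
Only numpy, scipy, OpenCV 4.12 (cv2) and the standard library are available. Lean on these libraries where they do the work, as an engineer would, in place of code of your own. Each camera call takes 0.05 s, during which the arm holds its last target. There are 200 camera calls.

## Working session

There is one attempt and no reset: what is moved stays moved. The work goes in short steps, Python scripts to look and compute and a shell command to move; the robot and the scene stay as the last step left them, time stands still between calls to the robot, and variables do not carry over. Pictures are saved under pics/ and viewed, at most 10 in all, crops included, and the job is handed in when it is done.

```bash
mkdir -p pics
cat > h.py <<'E'
import numpy as np, cv2
from bench import manip
from scipy.spatial.transform import Rotation as R
def save(n,f):
    im=manip.capture(n); cv2.imwrite('pics/'+f,im[:,:,::-1]); return im
def ray(n,u,v,T=None):
    p=manip.camera_params(n); K=np.array(p["camera_matrix"])
    M=np.array(p["cam_to_world"]) if T is None else T@np.array(p["T_tool_cam"])
    x=(u-K[0,2])/K[0,0]; y=(v-K[1,2])/K[1,1]
    if T is None: d=np.array([x,-y,-1])
    else:
        r=np.hypot(x,y); s=np.sin(r)/max(r,1e-9); d=np.array([x*s,-y*s,-np.cos(r)])
    return M[:3,3],M[:3,:3]@d
def onz(n,u,v,z,T=None):
    o,d=ray(n,u,v,T); return o+d*(z-o[2])/d[2]
def tool():
    s=manip.get_state(); T=np.eye(4); T[:3,:3]=R.from_quat(s["ee_rot"]).as_matrix(); T[:3,3]=s["position"]; return T
E
python3 - <<'E'
from h import *
a=save('top','top.png'); b=save('side','side.png')
cv2.imwrite('pics/both.png',cv2.resize(np.vstack([a,b])[:,:,::-1],None,fx=.7,fy=.7))
s=manip.get_state(); print(s['t'],s['position'],s['ee_rot'],s['width']); print(tool()[:3,:3].round(3))
for n in('top','side','wrist'): print(manip.camera_params(n))
E
```

```text
0.1 [0.19791841 0.5393518  0.20818593] [ 1.74990890e-01  9.84569708e-01 -7.86054495e-04 -2.44287460e-04] 0.0853795737444408
[[-0.939  0.345 -0.001]
 [ 0.345  0.939 -0.001]
 [ 0.    -0.002 -1.   ]]
{'camera_matrix': array([[401.26715858,   0.        , 282.69405342],
       [  0.        , 401.26715858, 213.94977944],
       [  0.        ,   0.        ,   1.        ]]), 'cam_to_world': array([[ 0.15463573,  0.96587905, -0.20776295,  0.3746743 ],
       [-0.98795267,  0.15247521, -0.02647332, -0.01897634],
       [ 0.00610867,  0.20935368,  0.9778209 ,  1.06282365],
       [ 0.        ,  0.        ,  0.        ,  1.        ]])}
{'camera_matrix': array([[536.19200477,   0.        , 283.68464205],
       [  0.        , 536.19200477, 204.78986885],
       [  0.        ,   0.        ,   1.        ]]), 'cam_to_world': array([[ 0.94268773,  0.22850524, -0.24315674,  0.16261255],
       [-0.33324883,  0.60786337, -0.72072695, -1.13287378],
       [-0.01688381,  0.76045215,  0.64917445,  1.10773304],
       [ 0.        ,  0.        ,  0.        ,  1.        ]])}
{'camera_matrix': array([[325.1922621,   0.       , 282.0961144],
       [  0.       , 325.1922621, 210.8954198],
       [  0.       ,   0.       ,   1.       ]]), 'T_tool_cam': array([[-4.22260709e-04,  9.53033870e-01,  3.02863441e-01,
         7.82479884e-02],
       [ 9.99999895e-01,  3.48239972e-04,  2.98405697e-04,
        -1.30901715e-04],
       [ 1.78921580e-04,  3.02863536e-01, -9.53033917e-01,
        -1.64519529e-01],
       [ 0.00000000e+00,  0.00000000e+00,  0.00000000e+00,
         1.00000000e+00]])}
```

View pics/top.png

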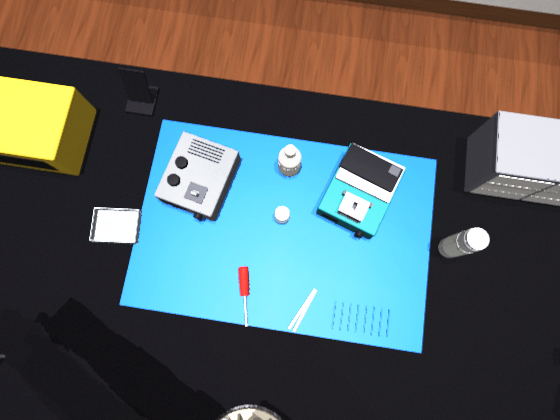

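View pics/side.png

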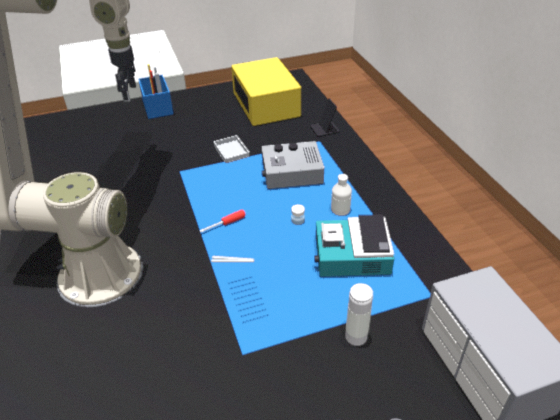

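Top: the separator is at about (360,190), with guard at (353,206) and front-edge corners near (318,210) and (372,236). The supply is at (198,176), well clear on the left, and the jar at (282,214).

Run:
```python
from h import *
a=cv2.imread('pics/top.png'); hsv=cv2.cvtColor(a,cv2.COLOR_BGR2HSV)
m=cv2.inRange(hsv,(78,120,40),(96,255,255)); n,l,st,c=cv2.connectedComponentsWithStats(m)
for i in range(1,n):
    if st[i,4]>80: print(st[i],c[i])
i=1+np.argmax(st[1:,4]); 
crop=a[130:255,300:425]; cv2.imwrite('pics/c1.png',cv2.resize(crop,None,fx=4.8,fy=4.8,interpolation=cv2.INTER_CUBIC))
for p in [(318,210),(372,236),(353,206),(404,171),(356,145)]: print(p,onz('top',*p,.07 if p[1]!=206 else .095).round(3))
```

```text
[ 317  166   73   73 1735] [352.14178674 207.65648415]
[  140   179   285   172 26284] [288.11139857 266.82076548]
(318, 210) [ 0.61  -0.079  0.07 ]
(372, 236) [ 0.565 -0.222  0.07 ]
(353, 206) [ 0.627 -0.162  0.095]
(404, 171) [ 0.747 -0.285  0.07 ]
(356, 145) [ 0.799 -0.154  0.07 ]
```

View pics/c1.png

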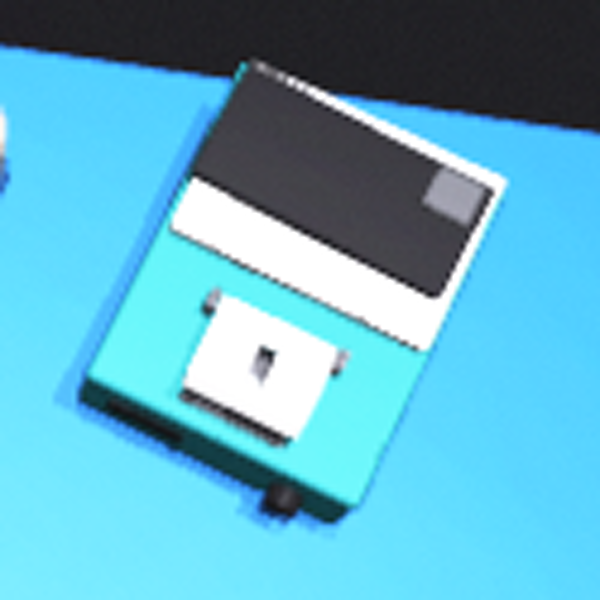

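```bash
cat >> h.py <<'E'
def report(H,yaw):
    """TCP in separator-hinge axes (mm, z over deck), and tool-axis shift to a front waypoint"""
    T=tool(); S=R.from_euler('z',yaw).as_matrix(); p=S.T@(T[:3,3]-H); p[2]+=.01
    print('t',manip.get_state()['t'],'hinge-frame mm',(p*1000).round(1),'rotvec tool->ideal',R.from_matrix(T[:3,:3].T@S@np.array([[-1,0,0],[0,1,0],[0,0,-1]])).as_rotvec().round(3))
    return T,S
E
python3 - <<'E'
from h import *
c=lambda x,y:(300+x/4.8-.4,130+y/4.8-.4)
f1=onz('top',*c(82,378),.07);f2=onz('top',*c(355,505),.07)
h1=onz('top',*c(212,298),.083);h2=onz('top',*c(342,360),.083)
print(f1,f2,np.linalg.norm(f1-f2),h1,h2,np.linalg.norm(h1-h2))
d=f1-f2; yaw=np.arctan2(-d[0],d[1]); d2=h1-h2; print(yaw,np.arctan2(-d2[0],d2[1]))
l1=onz('top',*c(170,230),.082);r1=onz('top',*c(422,350),.082);print(l1,r1)
d3=l1-r1;print(np.arctan2(-d3[0],d3[1]))
sx=np.array([np.cos(yaw),np.sin(yaw),0]); m=(f1+f2)/2; m[2]=.08; print('from edge',m+.065*sx,'posts',(h1+h2)/2)
H=(h1+h2)/2; H[2]=.08
T,S=report(H,yaw)
tgt=H+S@np.array([-.13,0,.16]); print(tgt, T[:3,:3].T@(tgt-T[:3,3]))
E
```

```text
[ 0.61344999 -0.07510213  0.07      ] [ 0.56831885 -0.22528789  0.07      ] 0.15682022321353037 [ 0.66386388 -0.13614781  0.083     ] [ 0.64115169 -0.20758022  0.083     ] 0.0749562111356974
-0.2919174146484888 -0.30784548814337787
[ 0.69781195 -0.10958863  0.082     ] [ 0.65335431 -0.24871479  0.082     ]
-0.3092938895303738
from edge [ 0.65313452 -0.1689013   0.08      ] posts [ 0.65250779 -0.17186402  0.083     ]
t 0.1 hinge-frame mm [-640.   550.3  138.2] rotvec tool->ideal [-0.002 -0.    -0.06 ]
[ 0.52800759 -0.13445144  0.24      ] [-0.5420471  -0.51884573 -0.03107829]
```

```bash
python3 -m handwheel '-.029 -.027 -.005 0 0 0;-.058 -.055 -.01 0 0 0;-.087 -.082 -.015 0 0 0;-.116 -.11 -.02 0 0 0;-.145 -.138 -.025 0 0 0;-.174 -.165 -.03 0 0 0;-.203 -.192 -.03 0 0 0;-.23 -.22 -.03 0 0 0' 0 20
python3 -m handwheel '-.029 -.028 0 0 0 -.02;-.058 -.055 0 0 0 -.04;-.087 -.083 0 0 0 -.05;-.116 -.11 0 0 0 -.05;-.145 -.138 0 0 0 -.05;-.174 -.165 0 0 0 -.05;-.203 -.192 0 0 0 -.05;-.23 -.22 0 0 0 -.05'
python3 - <<'E'
from h import *
H=np.array([.653,-.171,.08]);T,S=report(H,-.3)
tgt=H+S@np.array([-.13,0,.16]); print(T[:3,3],T[:3,:3].T@(tgt-T[:3,3]))
E
```

```text
t: 0.77
position: [0.3389, 0.2523, 0.2392]
ee_rot: [0.175, 0.985, 0.0, 0.0]
contact_force: [1.9, -0.9, -0.4]
width: -0.0001
grasp_force: 0.0
t: 1.43
position: [0.4788, -0.0338, 0.2387]
ee_rot: [0.151, 0.989, 0.0, -0.0]
contact_force: [-0.3, 1.0, -0.5]
width: 0.0002
grasp_force: 0.0
t 1.4333 hinge-frame mm [-206.9   79.6  168.7] rotvec tool->ideal [ 0.    -0.    -0.002]
[ 0.47883638 -0.03378692  0.23868809] [-0.07711493 -0.07944009 -0.00134624]
```

```bash
python3 -m handwheel '-.015 -.02 0 0 -.05 0;-.03 -.04 0 0 -.1 0;-.045 -.06 0 0 -.17 0;-.06 -.08 0 0 -.24 0;-.07 -.08 0 0 -.3 0;-.077 -.08 0 0 -.35 0;-.077 -.08 0 0 -.35 0;-.077 -.08 0 0 -.35 0'
python3 - <<'E'
from h import *
H=np.array([.653,-.171,.08]);T,S=report(H,-.3)
save('wrist','w1.png'); print(T[:3,3],T.tolist())
np.save('w1.npy',T)
E
```

```text
t: 2.1
position: [0.527, -0.1307, 0.2385]
ee_rot: [0.148, 0.974, -0.026, 0.171]
contact_force: [-0.1, 0.1, -0.8]
width: 0.0001
grasp_force: 0.0
t 2.1 hinge-frame mm [-132.3    1.3  168.5] rotvec tool->ideal [-0.     0.348 -0.002]
[ 0.52696112 -0.13067407  0.23846839] [[-0.8975129253683742, 0.29748514779365065, 0.3255351526930591, 0.5269611195776244], [0.27972389510340623, 0.9547264281774173, -0.10125211033736552, -0.130674068550559], [-0.34091801258496457, 0.0001848831557742514, -0.9400930137562651, 0.23846839448709842], [0.0, 0.0, 0.0, 1.0]]
```

View pics/w1.png

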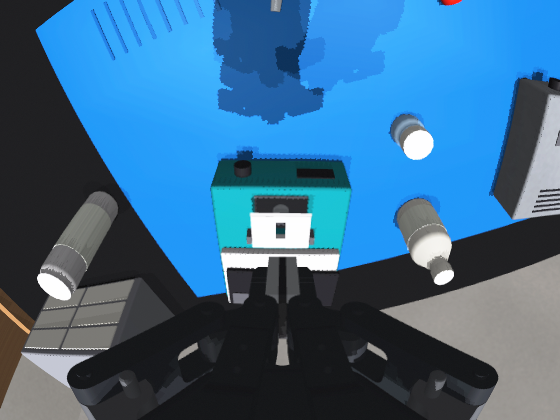

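The wrist view shows the separator square-on: the deck's front corners are at (214,187) and (351,187), the lip at (253–309,197–212), the plate at (250–312,212–247) and the slot at (281,230). The shut fingertips are just behind it, at (282,260).

Run:
```python
from h import *
a=cv2.imread('pics/w1.png');cv2.imwrite('pics/w1c.png',cv2.resize(a[150:280,200:365],None,fx=4.6,fy=4.6,interpolation=cv2.INTER_CUBIC))
T=np.load('w1.npy'); S=R.from_euler('z',-.3).as_matrix(); H=np.array([.653,-.171,.08])
for u,v,z in [(214,187,.07),(351,187,.07),(253,197,.102),(308.5,197,.102),(250,212,.097),(312,212,.097),(249,235,.085),(313,235,.085),(218,249,.07),(346,249,.07)]:
    p=S.T@(onz('wrist',u,v,z,T)-H)*1000; print(u,v,p.round(1))
```

```text
214 187 [-67.5 -74.4 -10. ]
351 187 [-67.2  77.2 -10. ]
253 197 [-76.2 -28.1  22. ]
308.5 197 [-76.   27.3  22. ]
250 212 [-53.4 -32.9  17. ]
312 212 [-53.2  32.4  17. ]
249 235 [-10.2 -37.8   5. ]
313 235 [-10.   36.8   5. ]
218 249 [ 27.8 -82.  -10. ]
346 249 [ 28.2  83.1 -10. ]
```

View pics/w1c.png

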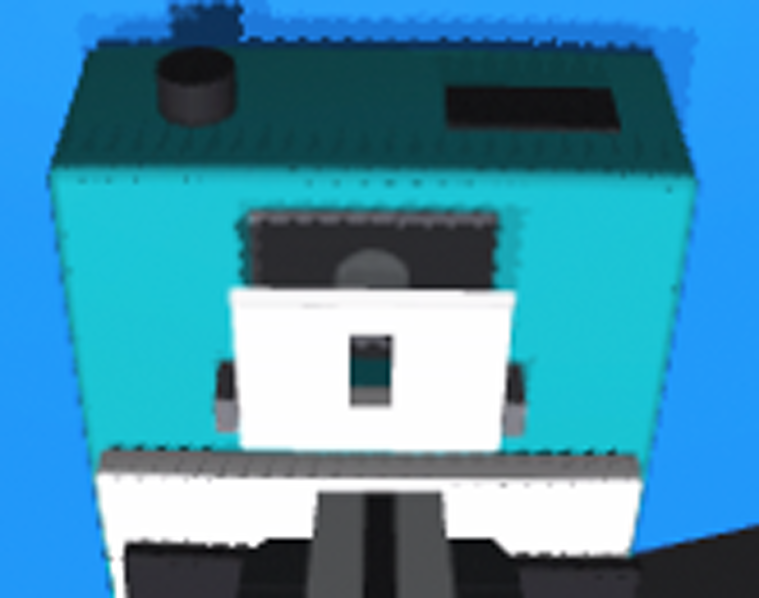

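```bash
python3 -m handwheel '.003 0 .03 0 0 0;.006 0 .06 0 0 0;.009 -.001 .09 0 0 0;.012 -.001 .115 0 0 0;.014 -.001 .135 0 0 0;.015 -.001 .15 0 0 0;.016 -.001 .161 0 0 0;.016 -.001 .161 0 0 0'
python3 - <<'E'
from h import *
H=np.array([.651,-.1704,.08]);T,S=report(H,-.3)
save('wrist','w2.png');a=save('side','s2.png'); cv2.imwrite('pics/s2c.png',cv2.resize(a[190:300,280:420,::-1],None,fx=5,fy=5,interpolation=cv2.INTER_CUBIC))
np.save('w2.npy',T)
E
```

```text
t: 2.82
position: [0.5651, -0.143, 0.0791]
ee_rot: [0.148, 0.974, -0.025, 0.169]
contact_force: [0.3, -0.1, 0.2]
width: -0.0005
grasp_force: 0.0
t 2.8167 hinge-frame mm [-90.1   0.8   9.1] rotvec tool->ideal [ 0.     0.344 -0.001]
```

View pics/s2c.png

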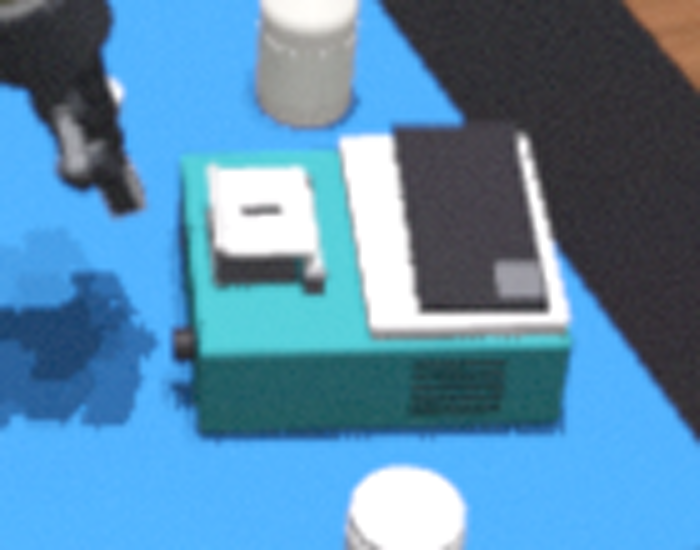

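View pics/w2.png

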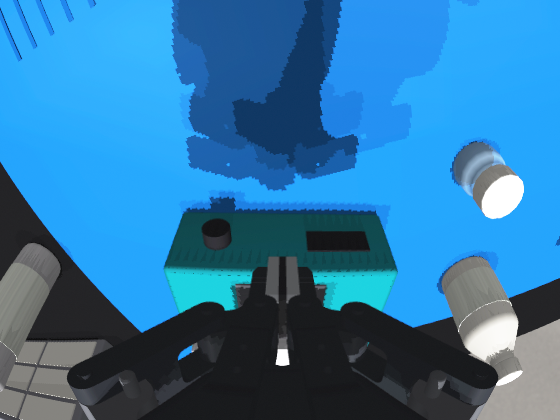

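Side crop: the fingertip is at (125,205), in front of the deck edge and at about deck height. Wrist: the fingers (283,262) are centred on the deck's front edge (165–397). I'll approach slowly.

```bash
python3 -m handwheel '-.006 -.001 .001 0 0 0;-.012 -.001 .003 0 0 0;-.018 -.001 .005 0 0 0;-.023 -.001 .006 0 0 0;-.027 -.001 .0077 0 0 0;-.030 -.001 .0088 0 0 0;-.032 -.001 .0095 0 0 0;-.034 -.001 .0102 0 0 0'
python3 - <<'E'
from h import *
H=np.array([.651,-.1704,.08]);T,S=report(H,-.3); print((S.T@manip.get_state()['contact_force']).round(1))
a=save('side','s3.png'); cv2.imwrite('pics/s3c.png',cv2.resize(a[190:300,280:420,::-1],None,fx=5,fy=5,interpolation=cv2.INTER_CUBIC))
E
```

```text
t: 3.58
position: [0.5998, -0.1554, 0.0842]
ee_rot: [0.148, 0.974, -0.026, 0.172]
contact_force: [0.1, 0.4, 0.7]
width: 0.0001
grasp_force: 0.0
t 3.5833 hinge-frame mm [-53.4  -0.8  14.2] rotvec tool->ideal [-0.     0.35  -0.002]
[-0.   0.4  0.7]
```

View pics/s3c.png

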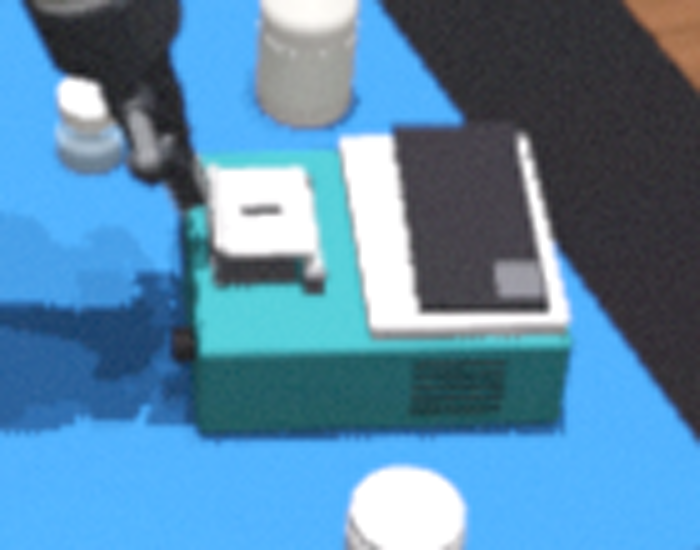

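No contact yet; the tip is just in front of the lip (s3c, around (185,200)). I'll lower it 3 mm and advance 8 mm.

```bash
python3 -m handwheel '.0005 0 .0015 0 0 0;.001 0 .0028 0 0 0;-.001 0 .0033 0 0 0;-.002 0 .0038 0 0 0;-.0035 0 .0044 0 0 0;-.005 0 .005 0 0 0;-.0065 0 .0055 0 0 0;-.0065 0 .0055 0 0 0'
python3 - <<'E'
from h import *
H=np.array([.651,-.1704,.08]);T,S=report(H,-.3); print((S.T@manip.get_state()['contact_force']).round(1))
a=save('side','s4.png'); cv2.imwrite('pics/s4c.png',cv2.resize(a[190:300,280:420,::-1],None,fx=5,fy=5,interpolation=cv2.INTER_CUBIC))
E
```

```text
t: 4.3
position: [0.6079, -0.1579, 0.0816]
ee_rot: [0.148, 0.973, -0.026, 0.172]
contact_force: [-0.1, -0.3, 0.5]
width: -0.0
grasp_force: 0.0
t 4.3 hinge-frame mm [-44.9  -0.8  11.6] rotvec tool->ideal [-0.     0.351 -0.002]
[ 0.  -0.4  0.5]
```

View pics/s4c.png

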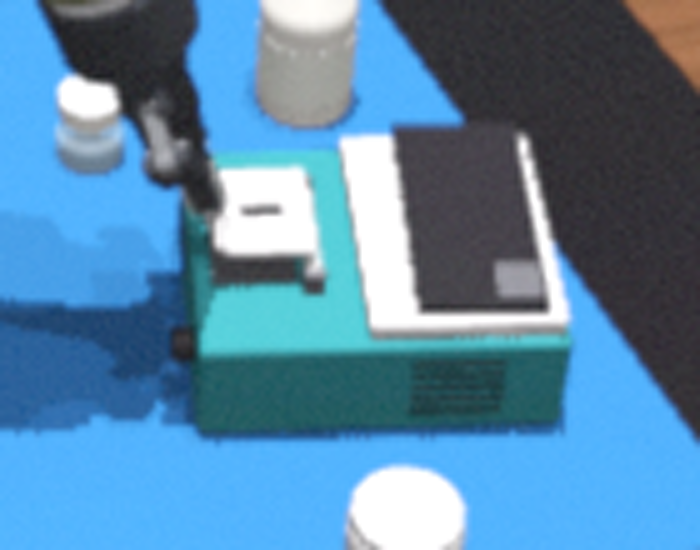

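```bash
python3 -m handwheel '-.0007 0 .0002 0 0 0;-.0014 0 .0005 0 0 0;-.0021 0 .0007 0 0 0;-.0028 0 .001 0 0 0;-.0035 0 .0013 0 0 0;-.0042 0 .0015 0 0 0;-.0047 0 .0017 0 0 0;-.0047 0 .0017 0 0 0'
python3 - <<'E'
from h import *
H=np.array([.651,-.1704,.08]);T,S=report(H,-.3); print((S.T@manip.get_state()['contact_force']).round(1))
a=save('side','s5.png'); b=cv2.imread('pics/s2.png')[:,:,::-1]
f=lambda a:cv2.resize(a[200:270,300:370,::-1],None,fx=5.5,fy=5.5,interpolation=cv2.INTER_CUBIC)
cv2.imwrite('pics/s5c.png',np.hstack([f(b),f(a)]))
E
```

```text
t: 5.02
position: [0.6115, -0.159, 0.0816]
ee_rot: [0.148, 0.974, -0.026, 0.172]
contact_force: [-5.1, 2.0, 5.9]
width: 0.0003
grasp_force: 3.7
t 5.0167 hinge-frame mm [-41.1  -0.8  11.6] rotvec tool->ideal [-0.     0.349 -0.002]
[-5.4  0.4  5.9]
```

View pics/s5c.png

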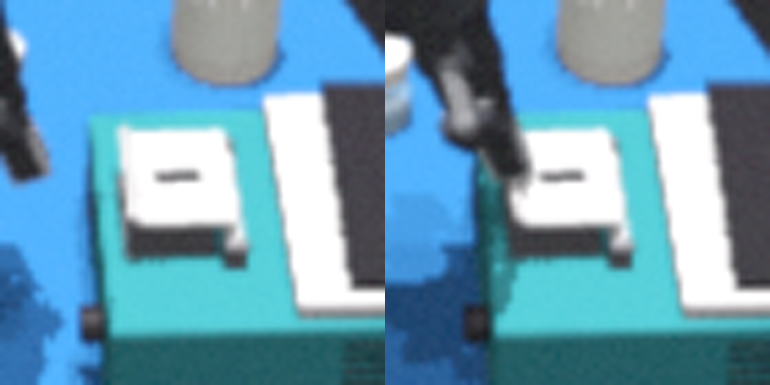

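Run:
```python
from h import *
p=manip.camera_params('side');K=p['camera_matrix'];M=np.linalg.inv(p['cam_to_world'])
def pr(X):
    c=M[:3]@np.r_[X,1]; return np.array([K[0,2]+K[0,0]*c[0]/-c[2],K[1,2]-K[1,1]*c[1]/-c[2]])
H=np.array([.651,-.1704,.08]);S=R.from_euler('z',-.3).as_matrix();T=tool()
cp=lambda X:((pr(X)-[300,200])*5.5+2.2).round(0)
for n,q in dict(lipN=(-52,-32,22),lipF=(-52,32,22),deckN=(-65,-80,-10),deckF=(-65,80,-10),plateRN=(0,-32,16)).items(): print(n,cp(H+S@np.array(q)/1000))
for n,q in dict(tcp=(0,0,0),f=(11,0,0),b=(-11,0,0),n=(0,-14,0),up=(0,0,-40)).items(): print(n,cp(T[:3,3]+T[:3,:3]@np.array(q)/1000))
T2=np.load('w2.npy');print('s2 tcp',cp(T2[:3,3]))
```

```text
lipN [129. 215.]
lipF [117. 126.]
deckN [110. 333.]
deckF [ 82. 111.]
plateRN [235. 219.]
tcp [144. 200.]
f [123. 206.]
b [165. 194.]
n [147. 219.]
up [119. 146.]
s2 tcp [ 46. 205.]
```

The contact force (−5.4, 0, +5.9 N) and the image (finger drawn over the plate at about (525,178)) say the real tip is on top of the lip, higher than I had reckoned. I'll back off and measure the tip itself.

```bash
python3 -m handwheel '.007 0 -.0035 0 0 0;.014 0 -.006 0 0 0;.021 0 -.0085 0 0 0;.03 0 -.011 0 0 0;.04 0 -.0145 0 0 0;.048 0 -.0175 0 0 0;.056 0 -.02 0 0 0;.056 0 -.02 0 0 0'
python3 - <<'E'
from h import *
H=np.array([.651,-.1704,.08]);T,S=report(H,-.3)
for n in('side','top'):
    a=save(n,n+'6.png'); b=cv2.imread('pics/%s.png'%n)[:,:,::-1]
    p=manip.camera_params(n);K=p['camera_matrix'];M=np.linalg.inv(p['cam_to_world'])
    def pr(X):
        c=M[:3]@np.r_[X,1]; return np.array([K[0,2]+K[0,0]*c[0]/-c[2],K[1,2]-K[1,1]*c[1]/-c[2]])
    for z in(0,-10,-20,-40): print(n,z,pr(T[:3,3]+T[:3,:3]@np.array([0,0,z])/1000).round(1))
    u,v=pr(T[:3,3]).round().astype(int); hs=cv2.cvtColor(a,cv2.COLOR_RGB2HSV)
    print('cols',u-14,u+13); 
    for r in range(v-18,v+9): print(r,''.join('.' if hs[r,c,1]>120 and hs[r,c,2]>100 else ('s' if hs[r,c,1]>120 else '#') for c in range(u-14,u+14)))
    # did separator move? compare teal region
    m=lambda i:cv2.inRange(cv2.cvtColor(i,cv2.COLOR_RGB2HSV),(78,100,40),(96,255,255))
    if n=='side': print([cv2.moments(m(i)[225:290,330:400]).get('m10')/cv2.moments(m(i)[225:290,330:400])['m00'] for i in(a,b)])
E
```

```text
t: 5.73
position: [0.5531, -0.1407, 0.0804]
ee_rot: [0.148, 0.974, -0.026, 0.171]
contact_force: [-0.4, 0.5, 0.1]
width: 0.0004
grasp_force: 0.0
t 5.7333 hinge-frame mm [-102.3   -0.5   10.4] rotvec tool->ideal [-0.     0.348 -0.002]
side 0 [303.6 237.1]
side -10 [302.4 234.6]
side -20 [301.1 232.2]
side -40 [298.6 227.2]
cols 290 317
219 ##############..............
220 ##############..............
221 ##############..............
222 ##############..............
223 #############...............
224 #############...............
225 #############...............
226 #############...............
227 ##############..............
228 ......########..............
229 ......########..............
230 ......#########.............
231 .......########.............
232 .......######...............
233 ........##..................
234 ............................
235 ............................
236 ............................
237 ............................
238 ............................
239 ............................
240 ............................
241 ............................
242 
[... 458 characters left out ...]
.......
223 ..........ssssssssssss......
224 ............ssssssssssss....
225 ..............ssssssssssss..
226 ................ssssssssssss
227 ..................ssssssssss
228 s...................ssssssss
229 ###s.#.....s#####ss.s.ssssss
230 #####################.ssssss
231 #######################ss.ss
232 #########################...
233 ##########################..
234 ###########################s
235 ############################
236 ############################
237 ############################
238 ############################
239 ############################
240 ############################
241 ############################
242 ############################
243 ############################
```

The side mask puts the real tip at about (300.5,232), which is where a point 20 mm behind the nominal TCP projects; the separator hasn't moved. So I lower 18 mm and try again, watching the force.

```bash
python3 -m handwheel '.002 0 .005 0 0 0;.004 0 .01 0 0 0;.006 0 .0169 0 0 0;0 0 .019 0 0 0;-.005 0 .021 0 0 0;-.0127 0 .0237 0 0 0;-.0127 0 .0237 0 0 0;-.0127 0 .0237 0 0 0'
cat >> h.py <<'E'
def chk(r0=216,r1=242,c0=288,c1=345):
    H=np.array([.651,-.1704,.08]);T,S=report(H,-.3)
    print('real tip',(S.T@(T[:3,3]-.02*T[:3,2]-H)*1000+[0,0,10]).round(1),'F',(S.T@manip.get_state()['contact_force']).round(1))
    a=manip.capture('side'); hs=cv2.cvtColor(a,cv2.COLOR_RGB2HSV)
    for r in range(r0,r1): print(r,''.join(('t' if h<98 else '.') if s>110 and v>60 else ('O' if v>170 else '#' if v<100 else '+') for h,s,v in hs[r,c0:c1]))
E
python3 -c "
from h import *
chk()"
```

```text
t: 6.5
position: [0.5756, -0.148, 0.0634]
ee_rot: [0.148, 0.973, -0.026, 0.173]
contact_force: [0.3, -0.4, -0.6]
width: 0.0001
grasp_force: 0.0
t 6.5 hinge-frame mm [-78.7  -0.9  -6.6] rotvec tool->ideal [-0.     0.351 -0.002]
real tip [-85.5  -0.8  12.2] F [ 0.4 -0.3 -0.6]
216 ...################......................................
217 ....###############......................................
218 ....####++#########......................................
219 ....###++++########......................................
220 ....+###++++#######.........................ttttttttttttt
221 ....++##++++########........ttttttttttttttttttttttttttttt
222 .....+##+++++#######........ttttttOtttttttttttttttttttttt
223 .......#+++++#######........tttttOOOOOOOOOOOOOOOOOOOOtttt
224 ........++++++++####........tttttOOOOOOOOOOOOOOOOOOOOOttt
225 .........+++++++####+.......tttttOOOOOOOOOOOOOOOOOOOOOttt
226 ........+++O+++######........ttttOOOOOOOOOOOOOOOOOOOOOttt
227 ........+++OO++######+.......ttttOOOOOOOOOOOOOOOOOOOOOOtt
228 ........++++++#######+O......ttttOOOOOOOOOOOOOOOOOOOOOOtt
229 ........+++++########++......ttttOOOOOOOOOOOOOOOOOOOOOOtt
230 .........############++O.....ttttOOOOOOOOOOOOOOOOOOOOOOtt
231 ..........###########+++.....ttttOOOOOOOOOO+++++OOOOOOOtt
232 ................######++O....tttt+OOOOOOO+++++++OOOOOOOOt
233 .................#####+++....tttt+OOOOOOOOOOOOOOOOOOOOOOt
234 .................######++....tttt++OOOOOOOOOOOOOOOOOOOOOt
235 ..................#####++....tttt++OOOOOOOOOOOOOOOOOOOOOt
236 ..................#####+.....tttt++OOOOOOOOOOOOOOOOOOOOOt
237 .............................ttttt+OOOOOOOOOOOOOOOOOOOOOt
238 .............................ttttt+OOOOOOOOOOOOOOOOOOOOOt
239 .............................ttttt+OOOOOOOOOOOOOOOOOOOOOt
240 .............................ttttt+++OOOOOOOOOOOOOOOOOOOO
241 .............................ttttt++#+++++++++++++++++OOO
```

```bash
python3 -m handwheel '-.003 0 .001 0 0 0;-.006 0 .0022 0 0 0;-.009 .001 .0033 0 0 0;-.012 .001 .0044 0 0 0;-.015 .001 .0055 0 0 0;-.018 .001 .0066 0 0 0;-.020 .001 .0073 0 0 0;-.022 .001 .008 0 0 0'
python3 -c "
from h import *
chk()"
```

```text
t: 7.22
position: [0.5974, -0.1536, 0.0631]
ee_rot: [0.148, 0.974, -0.026, 0.172]
contact_force: [0.2, -0.1, -0.6]
width: 0.0002
grasp_force: 0.0
t 7.2167 hinge-frame mm [-56.2   0.2  -6.9] rotvec tool->ideal [-0.     0.35  -0.002]
real tip [-63.    0.2  11.9] F [ 0.2 -0.1 -0.6]
216 ...OOOOO+++#####++#########..............................
217 ...OOOOO++++####++#########..............................
218 ....OOOOOOOO+###+++########..............................
219 ....OOOOOOOO++##++++#######..............................
220 ....+++OOOOOO+##+++++######.................ttttttttttttt
221 ....+++++++++++##++++#######.tttttttttttttttttttttttttttt
222 .....++++++++++##+++++######ttttttOtttttttttttttttttttttt
223 ......++++++++..#++++++++###tttttOOOOOOOOOOOOOOOOOOOOtttt
224 .........+.......++++++++####ttttOOOOOOOOOOOOOOOOOOOOOttt
225 .................++++++++####ttttOOOOOOOOOOOOOOOOOOOOOttt
226 .................+++O+++#####+OttOOOOOOOOOOOOOOOOOOOOOOtt
227 .................++++++#######+ttOOOOOOOOOOOOOOOOOOOOOOtt
228 .................++++++#######+OtOOOOOOOOOOOOOOOOOOOOOOtt
229 .................##+##########++tOOOOOOOOOOOOOOOOOOOOOOtt
230 ..................############++OOOOOOOOOOOOOOOOOOOOOOOtt
231 ....................##########+++OOOOOOOOOO+++++OOOOOOOtt
232 ........................+#####++++OOOOOOO+++++++OOOOOOOtt
233 .........................######+++OOOOOOOOOOOOOOOOOOOOOOt
234 ..........................#####++++OOOOOOOOOOOOOOOOOOOOOt
235 ..........................######+++OOOOOOOOOOOOOOOOOOOOOt
236 ..........................+####++++OOOOOOOOOOOOOOOOOOOOOt
237 ...........................+###tt++OOOOOOOOOOOOOOOOOOOOOt
238 .............................#tttt+OOOOOOOOOOOOOOOOOOOOOt
239 .............................ttttt+OOOOOOOOOOOOOOOOOOOOOO
240 .............................ttttt+++OOOOOOOOOOOOOOOOOOOO
241 .............................ttttt+##+++++++++++++++++OOO
```

```bash
python3 -m handwheel '-.001 0 .0003 0 0 0;-.002 0 .0007 0 0 0;-.003 0 .001 0 0 0;-.004 0 .0014 0 0 0;-.005 0 .0018 0 0 0;-.006 0 .0022 0 0 0;-.007 0 .0025 0 0 0;-.008 0 .0029 0 0 0'
python3 -c "
from h import *
chk()"
```

```text
t: 7.93
position: [0.6052, -0.156, 0.063]
ee_rot: [0.148, 0.974, -0.026, 0.172]
contact_force: [-1.4, 0.4, 0.8]
width: -0.0004
grasp_force: 0.2
t 7.9333 hinge-frame mm [-48.    0.2  -7. ] rotvec tool->ideal [-0.     0.35  -0.002]
real tip [-54.9   0.2  11.8] F [-1.4 -0.1  0.8]
216 ...OOOOO++++OO+###############...........................
217 ...OOOOO++++OO+#####++########...........................
218 ....OOOOOOOOOOO+####++########...........................
219 ....OOOOOOOOOOO++##++++#######...........................
220 ....+++OOOOOO+++..##++++#######.............ttttttttttttt
221 ....++++++++++++...#++++#######.ttttttttttttttttttttttttt
222 .....++++++++++....#+++++######ttOOOttttttttttttttttttttt
223 ......++++++++......+++++++++##ttOOOOOOOOOOOOOOOOOOOOtttt
224 .........+..........++++++++####tOOOOOOOOOOOOOOOOOOOOOttt
225 ....................+++O++++####tOOOOOOOOOOOOOOOOOOOOOOtt
226 ....................+++OO++######OOOOOOOOOOOOOOOOOOOOOOtt
227 ....................+++O++#######OOOOOOOOOOOOOOOOOOOOOOtt
228 ....................++++++#######+OOOOOOOOOOOOOOOOOOOOOtt
229 ....................#############+OOOOOOOOOOOOOOOOOOOOOtt
230 .....................############+OOOOOOOOOOOOOOOOOOOOOtt
231 .......................##.#######+OOOOOOO+++++++OOOOOOOtt
232 ...........................+#####++OOOOOOO+++++OOOOOOOOOt
233 ............................######+OOOOOOOOOOOOOOOOOOOOOt
234 ............................+#####+OOOOOOOOOOOOOOOOOOOOOt
235 ............................+#####+OOOOOOOOOOOOOOOOOOOOOt
236 ............................+#####+OOOOOOOOOOOOOOOOOOOOOt
237 .............................#####+OOOOOOOOOOOOOOOOOOOOOt
238 .............................##tt##+OOOOOOOOOOOOOOOOOOOOt
239 .............................ttttt#++OOOOOOOOOOOOOOOOOOOt
240 .............................ttttt###++OOOOOOOOOOOOOOOOOO
241 .............................ttttt######++++######+++++OO
```

The guard is starting to rise: its near lower corner is shifting at rows 238–241, at about 1.5 N. Continuing.

```bash
python3 -m handwheel '-.001 0 .0003 0 0 0;-.002 0 .0007 0 0 0;-.003 0 .001 0 0 0;-.004 0 .0014 0 0 0;-.0047 0 .0017 0 0 0;-.0047 0 .0017 0 0 0;-.0047 0 .0017 0 0 0;-.0047 0 .0017 0 0 0'
python3 -c "
from h import *
chk(218,246,310)"
```

```text
t: 8.65
position: [0.61, -0.1575, 0.0631]
ee_rot: [0.148, 0.974, -0.026, 0.172]
contact_force: [0.2, -0.0, -0.0]
width: -0.0001
grasp_force: 0.1
t 8.65 hinge-frame mm [-42.9   0.2  -6.9] rotvec tool->ideal [-0.     0.35  -0.002]
real tip [-49.8   0.2  11.9] F [ 0.2  0.  -0. ]
218 ++########.........................
219 +++#######.........................
220 ++++######...O........ttttttttttttt
221 ++++#######.OOOOttttttttttttttttttt
222 +++++######tOOOOOOOOOOOOOOOOttttttt
223 +++++++++##+OOOOOOOOOOOOOOOOOOOOttt
224 ++++++++####OOOOOOOOOOOOOOOOOOOOOtt
225 +++O+++#####+OOOOOOOOOOOOOOOOOOOOtt
226 +++OO++#####+OOOOOOOOOOOOOOOOOOOOtt
227 ++++++######+OOOOOOOOOOOOOOOOOOOOtt
228 +++++#######+OOOOOOOOOOOOOOOOOOOOtt
229 +###########+OOOOOOOOOOOOOOOOOOOOtt
230 .############+OOOOOOOOOOOOOOOOOOOOt
231 ...##########+OOOOOOOOOO+++OOOOOOOt
232 ......#######+OOOOOOOOOOOOOOOOOOOOt
233 ......+######+OOOOOOOOOOOOOOOOOOOOt
234 .......#######OOOOOOOOOOOOOOOOOOOOt
235 .......#######OOOOOOOOOOOOOOOOOOOOt
236 .......#######+OOOOOOOOOOOOOOOOOOOO
237 .......t######+OOOOOOOOOOOOOOOOOOOO
238 .......tttt####++OOOOOOOOOOOOOOOOOO
239 .......ttttt####+++OOOOOOOOOOOOOOOO
240 .......ttttt#####++++++++++++++OOOO
241 .......ttttt##################+++OO
242 .......ttttt+++##############t+++OO
243 .......ttttt+++##############t++OOO
244 .......ttttt+++##############t++OOO
245 .......ttttt++++###############++++
```

The guard is up about 7 mm (~0.14 rad) at zero force. Now the toggle push.

```bash
python3 -m handwheel '-.001 0 .0003 0 0 0;-.002 0 .0007 0 0 0;-.003 0 .001 0 0 0;-.004 0 .0014 0 0 0;-.005 0 .0018 0 0 0;-.006 0 .0022 0 0 0;-.0065 0 .0024 0 0 0;-.0065 0 .0024 0 0 0'
python3 -c "
from h import *
chk(216,246,310)"
```

```text
t: 9.37
position: [0.6169, -0.1597, 0.0632]
ee_rot: [0.148, 0.974, -0.026, 0.172]
contact_force: [-0.3, -0.6, 0.6]
width: -0.0001
grasp_force: 0.3
t 9.3667 hinge-frame mm [-35.7   0.1  -6.8] rotvec tool->ideal [-0.     0.35  -0.002]
real tip [-42.6   0.1  12. ] F [-0.1 -0.7  0.6]
216 ###++#######.......................
217 ###+########.......................
218 ##++++######.......................
219 .#++++#######.OOO..................
220 .#+++++######.OOOOOO..ttttttttttttt
221 ..#++++#######+OOOOOOOOOOOttttttttt
222 ..#+++++######+OOOOOOOOOOOOOOOttttt
223 ...++++++++###+OOOOOOOOOOOOOOOOOOtt
224 ...++++++++###+OOOOOOOOOOOOOOOOOOOt
225 ...++OO+++####+OOOOOOOOOOOOOOOOOOOt
226 ...++OO++#####+OOOOOOOOOOOOOOOOOOOt
227 ..+++++++#####+OOOOOOOOOOOOOOOOOOOt
228 ..++++++#######OOOOOOOOOOOOOOOOOOOt
229 ...############+OOOOOOOOOOOOOOOOOOt
230 ....###########+OOOOOOOOOOOOOOOOOOt
231 ......#########+OOOOOOOOOOOOOOOOOOO
232 ........#+#####+OOOOOOOOOOOOOOOOOOO
233 .......tt+######OOOOOOOOOOOOOOOOOOO
234 .......tt#+#####OOOOOOOOOOOOOOOOOOO
235 .......ttt+#####+OOOOOOOOOOOOOOOOOO
236 .......ttt++####++OOOOOOOOOOOOOOOOO
237 .......tttt#####+++OOOOOOOOOOOOOOOO
238 .......tttt#####++++OOOOOOOOOOOOOOO
239 .......ttttt####+++++OO+++++OOOOOOO
240 .......ttttt#####+++++++++++++++OOO
241 .......ttttt#################t++++t
242 ........tttt####+############t++++t
243 .......ttttt#################t++OOO
244 .......ttttt++##+#############++OOO
245 .......ttttt+###+##############++++
```

```bash
for i in 1; do python3 -m handwheel '-.0006 0 .0002 0 0 0;-.0012 0 .0004 0 0 0;-.0018 0 .0006 0 0 0;-.0024 0 .0009 0 0 0;-.003 0 .0011 0 0 0;-.0036 0 .0013 0 0 0;-.0038 0 .0014 0 0 0;-.0038 0 .0014 0 0 0'; done
python3 -c "
from h import *
chk(218,219)"
```

```text
t: 10.08
position: [0.6205, -0.1608, 0.063]
ee_rot: [0.148, 0.974, -0.026, 0.172]
contact_force: [-0.8, -0.1, 0.4]
width: -0.0004
grasp_force: 0.3
t 10.0833 hinge-frame mm [-31.9   0.1  -7. ] rotvec tool->ideal [-0.     0.35  -0.002]
real tip [-38.8   0.1  11.8] F [-0.8 -0.3  0.4]
218 ....OOOOOOOOOOOO.......##++++#######.OOO.................
```

```bash
python3 -m handwheel '-.0006 0 .0002 0 0 0;-.0012 0 .0004 0 0 0;-.0018 0 .0006 0 0 0;-.0024 0 .0009 0 0 0;-.003 0 .0011 0 0 0;-.0036 0 .0013 0 0 0;-.0038 0 .0014 0 0 0;-.0038 0 .0014 0 0 0'
python3 -c "
from h import *
chk(218,219)"
```

```text
t: 10.8
position: [0.6228, -0.1615, 0.0629]
ee_rot: [0.148, 0.974, -0.026, 0.171]
contact_force: [-8.8, 2.4, 5.7]
width: -0.0
grasp_force: 5.3
t 10.8 hinge-frame mm [-29.6   0.2  -7.1] rotvec tool->ideal [-0.     0.347 -0.002]
real tip [-36.4   0.2  11.7] F [-9.1 -0.3  5.7]
218 ....OOOOOOOOOOOO........###+++#######+OOO................
```

9 N, directed forward and slightly up, fits the toggle lying against its rear stop. Drawing straight back.

```bash
python3 -m handwheel '.003 0 -.001 0 0 0;.008 0 -.0029 0 0 0;.014 0 -.005 0 0 0;.022 0 -.008 0 0 0;.031 0 -.0113 0 0 0;.04 0 -.0145 0 0 0;.05 0 -.0182 0 0 0;.06 0 -.0218 0 0 0'
python3 -m handwheel '-.004 0 -.02 0 0 0;-.008 0 -.04 0 0 0;-.008 0 -.06 0 0 0;-.008 0 -.09 0 0 0;-.008 0 -.12 0 0 0;-.008 0 -.14 0 0 0;-.008 0 -.15 0 0 0;-.008 0 -.15 0 0 0'
python3 - <<'E'
from h import *
chk(220,243,310)
a=save('wrist','w9.png'); T=tool(); H=np.array([.651,-.1704,.08]);S=R.from_euler('z',-.3).as_matrix()
p=manip.camera_params('wrist');K=p['camera_matrix'];C=np.linalg.inv(T@p['T_tool_cam'])
def pr(X):
    c=C[:3]@np.r_[X,1]; q=np.array([c[0],-c[1]]);d=-c[2];r=np.hypot(*q);return K[:2,2]+K[0,0]*np.arctan2(r,d)*q/r
def show(im,u,v):
    g=cv2.cvtColor(im,cv2.COLOR_RGB2GRAY)
    for r in range(v-13,v+14): print(r,' '.join('%3d'%x for x in g[r,u-9:u+10]))
u,v=pr(H+S@np.array([-.03,0,.016])).round().astype(int);print(u,v);show(a,u,v)
print('before'); show(cv2.imread('pics/w1.png')[:,:,::-1],281,230)
for n,x in('side',(340,240)),('top',0):
    b=save(n,n+'9.png'); o=cv2.imread('pics/%s.png'%n)[:,:,::-1]
    d=cv2.absdiff(b,o).max(2); print(n,'changed px near separator', (d[135:235,315:405]>60).sum() if n=='top' else (d[215:280,315:395]>60).sum())
E
```

```text
t: 11.52
position: [0.5622, -0.1426, 0.063]
ee_rot: [0.148, 0.974, -0.026, 0.172]
contact_force: [-0.0, 0.5, -1.4]
width: 0.0002
grasp_force: 0.0
t: 12.18
position: [0.522, -0.1303, 0.2094]
ee_rot: [0.148, 0.973, -0.027, 0.174]
contact_force: [-0.1, -0.1, -0.3]
width: -0.0001
grasp_force: 0.0
t 12.1833 hinge-frame mm [-135.1    0.2  139.4] rotvec tool->ideal [-0.001  0.355 -0.002]
real tip [-142.     0.2  158.2] F [-0.  -0.1 -0.3]
220 ......................ttttttttttttt
221 ......ttttttttttttttttttttttttttttt
222 ......ttttttOtttttttttttttttttttttt
223 ......tttttOOOOOOOOOOOOOOOOOOOOtttt
224 ......tttttOOOOOOOOOOOOOOOOOOOOOttt
225 ......tttttOOOOOOOOOOOOOOOOOOOOOttt
226 .......ttttOOOOOOOOOOOOOOOOOOOOOttt
227 .......ttttOOOOOOOOOOOOOOOOOOOOOOtt
228 .......ttttOOOOOOOOOOOOOOOOOOOOOOtt
229 .......ttttOOOOOOOOOOOOOOOOOOOOOOtt
230 .......ttttOOOOOOOOOOOOOOOOOOOOOOtt
231 .......ttttOOOOOOOOOO+++++OOOOOOOtt
232 .......tttt+OOOOOOO+++++++OOOOOOOtt
233 .......tttt+OOOOOOOOOOOOOOOOOOOOOOt
234 .......tttt++OOOOOOOOOOOOOOOOOOOOOt
235 .......tttt++OOOOOOOOOOOOOOOOOOOOOt
236 .......ttttt+OOOOOOOO
[... 3956 characters left out ...]
4 254 254 243 107 108 108 108 108 107 108 109 107 225 254 254 254 254 254
237 254 254 254 244 104 103 106 108 103 103 104 106 109 226 254 254 254 254 254
238 254 254 254 249 192 192 193 193 192 192 192 193 193 242 254 254 254 254 254
239 254 254 254 254 252 252 252 252 252 252 252 252 252 253 254 254 254 254 254
240 254 254 254 254 254 254 254 254 254 254 254 254 254 254 254 254 254 254 254
241 254 254 254 254 254 254 254 254 254 254 254 254 254 254 254 254 254 254 254
242 254 254 254 254 254 254 254 254 254 254 254 254 254 254 254 254 254 254 254
243 254 254 254 254 254 254 254 254 254 254 254 254 254 254 254 254 254 254 254
side changed px near separator 0
top changed px near separator 110
```

The guard is shut and the separator unmoved. To verify the toggle I return to the earlier look pose and compare the slot.

```bash
python3 -m handwheel '-.004 0 -.008 0 0 0;-.008 0 -.016 0 0 0;-.0127 .001 -.026 0 0 0;-.0127 .001 -.026 0 0 0;-.0127 .001 -.026 0 0 0;-.0127 .001 -.026 0 0 0;-.0127 .001 -.026 0 0 0;-.0127 .001 -.026 0 0 0'
python3 - <<'E'
from h import *
H=np.array([.653,-.171,.08]);report(H,-.3)
a=save('wrist','w10.png');b=cv2.imread('pics/w1.png')[:,:,::-1]
g=cv2.cvtColor(a,cv2.COLOR_RGB2GRAY)
for r in range(208,242): print(r,' '.join('%3d'%x for x in g[r,274:290]))
for i in(b,a): print(i[200:240:2,281].tolist())
s1=cv2.imread('pics/side.png');s9=cv2.imread('pics/side9.png')
for s in(s1,s9): print(cv2.cvtColor(s,cv2.COLOR_BGR2GRAY)[229:235,328:338].tolist())
t1=cv2.imread('pics/top.png');t9=cv2.imread('pics/top9.png')
for s in(t1,t9): print(cv2.cvtColor(s,cv2.COLOR_BGR2GRAY)[199:211,348:361].tolist())
E
```

```text
t: 13.05
position: [0.5242, -0.1298, 0.2347]
ee_rot: [0.148, 0.974, -0.026, 0.172]
contact_force: [-0.1, 0.1, 0.1]
width: -0.0002
grasp_force: 0.0
t 13.05 hinge-frame mm [-135.2    1.3  164.7] rotvec tool->ideal [-0.     0.349 -0.002]
208  43  43  48  56  64  73  72  72  69  59  48  43  42  42  43  43
209  45  52  66  79  83  93  96  86  86  81  75  65  50  41  43  42
210  63  83  99 103 104 119 134 120 104 118 126 109  86  56  49  43
211  82 101 107 107 108 122 139 133 124 133 137 125 111  89  64  50
212  94 105 105 105 105 115 128 128 128 128 129 122 114 104  76  54
213 104 115 115 148 184 168 140 140 139 172 208 179 124 120  95  47
214 155 210 210 220 235 223 196 232 232 235 239 215 131 123  91  42
215 154 208 208 206 218 216 206 228 228 218 192 166 122 114  77  43
216 118 155 156 154 161 173 175 173 173 162 131 106 106  98  72  41
217 196 207 214 213 215 219 219 219 219 219 210 197 195 189 182 178
218 243 244 245 245 245 245 245 245 245 245 244 243 243 242 241 241
219 249 249 249 249 249 249 248 249 249 249 249 249 249 248 248 248
220 245 245 245 245 245 245 245 245 246 247 247 2
[... 3579 characters left out ...]
252, 252, 252, 252, 252, 252, 252, 252], [252, 252, 252, 252, 252, 247, 227, 234, 251, 252, 252, 252, 252], [252, 252, 252, 252, 252, 213, 86, 116, 205, 234, 251, 252, 252], [252, 252, 252, 252, 247, 152, 45, 32, 37, 132, 249, 252, 252], [252, 252, 252, 252, 222, 118, 69, 64, 38, 176, 250, 252, 252], [252, 252, 252, 252, 182, 112, 108, 90, 68, 239, 252, 252, 252], [252, 252, 252, 245, 218, 169, 116, 98, 140, 249, 252, 252, 252], [252, 252, 252, 220, 236, 231, 211, 126, 232, 251, 252, 252, 252], [252, 252, 246, 186, 193, 209, 232, 180, 249, 252, 252, 252, 252], [252, 252, 241, 185, 140, 119, 164, 236, 251, 252, 252, 252, 252], [252, 252, 250, 243, 226, 159, 153, 249, 252, 252, 252, 252, 252]]
```

Run:
```python
from h import *
T=tool();S=R.from_euler('z',-.3).as_matrix();H=np.array([.651,-.1704,.08])
o=S.T@(ray('wrist',281,230,T)[0]-H)*1000;print('cam',o.round(0))
for v in range(208,243,2)  : print(v,[ (S.T@(onz('wrist',281,v,z,T)-H)*1000)[0].round(1) for z in(.0975,.0945,.0888,.085,.08,.075,.07)])
```

```text
cam [-263.    1.  283.]
208 [np.float64(-62.2), np.float64(-59.9), np.float64(-55.6), np.float64(-52.7), np.float64(-49.0), np.float64(-45.2), np.float64(-41.4)]
210 [np.float64(-59.6), np.float64(-57.3), np.float64(-53.0), np.float64(-50.0), np.float64(-46.2), np.float64(-42.4), np.float64(-38.6)]
212 [np.float64(-57.0), np.float64(-54.7), np.float64(-50.3), np.float64(-47.3), np.float64(-43.4), np.float64(-39.6), np.float64(-35.7)]
214 [np.float64(-54.4), np.float64(-52.0), np.float64(-47.6), np.float64(-44.6), np.float64(-40.6), np.float64(-36.7), np.float64(-32.8)]
216 [np.float64(-51.7), np.float64(-49.4), np.float64(-44.8), np.float64(-41.8), np.float64(-37.8), np.float64(-33.8), np.float64(-29.9)]
218 [np.float64(-49.1), np.float64(-46.6), np.float64(-42.1), np.float64(-39.0), np.float64(-35.0), np.float64(-30.9), np.float64(-26.9)]
220 [np.float64(-46.4), np.float64(-43.9), np.float64(-39.3), np.float64(-36.2), np.float64(-32.1), np.float64(-28.0), np.float64(-23.9)]
222 [np.float64(-43.6), np.float64(-41.1), np.float64(-36.4), np.float64(-33.3), np.float64(-29.2), np.float64
[... 679 characters left out ...]
np.float64(-9.7), np.float64(-5.3)]
234 [np.float64(-26.6), np.float64(-23.9), np.float64(-18.9), np.float64(-15.5), np.float64(-11.0), np.float64(-6.6), np.float64(-2.1)]
236 [np.float64(-23.7), np.float64(-21.0), np.float64(-15.8), np.float64(-12.4), np.float64(-7.9), np.float64(-3.4), np.float64(1.1)]
238 [np.float64(-20.7), np.float64(-18.0), np.float64(-12.8), np.float64(-9.3), np.float64(-4.7), np.float64(-0.2), np.float64(4.4)]
240 [np.float64(-17.7), np.float64(-14.9), np.float64(-9.6), np.float64(-6.1), np.float64(-1.5), np.float64(3.1), np.float64(7.7)]
242 [np.float64(-14.6), np.float64(-11.8), np.float64(-6.5), np.float64(-2.9), np.float64(1.7), np.float64(6.4), np.float64(11.1)]
```

The toggle's bright top now shows in the slot (rows 226–230). Its rear edge is about 25 mm in front of the hinge, which is what the on position predicts (−24.3 mm). The guard is shut and the arm is clear, so I'm handing in.

```bash
python3 -c "
from bench import manip
print(manip.sign_off())"
```

```text
the job is handed in; nothing more can be done
None
```

I lifted the guard, pushed the separator's toggle over to on and let the guard drop shut; the final images confirmed toggle and guard and showed no shift of the separator, and I handed in at about 13 s without seeing a verdict.

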